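# Pull the filter cassette and show it to the inspection camera

## Robot

A 6-joint arm with a two-finger parallel gripper is mounted at the origin on the work surface. World frame = base frame: x ahead of the robot, y to its left, z up, the work surface at z = 0. Lengths are in m, angles in rad, forces in N, time in s.
With the tool pointing down it reaches from about 0.25 to 0.725 m from the base axis. Payload 9.7 kg.
Tool frame: the origin (TCP) lies midway between the tips of the shut fingers; the grasp point (between the pads) lies 19 mm behind it; y points along the fingers, z is the direction in which the jaws open and shut, and the axes are right-handed (so a half turn about y gives the same grasp; the last joint's range is limited). The gripper opens to 85 mm and grips with 20 to 120 N. Pads are 22 mm wide; open, the fingers measure 114 mm over their backs; the gripper's body (76 mm by 85 mm) begins 54 mm behind the grasp point. The pads swing forward as they close: fully open they stand 13 mm farther back than shut.
Start: joints at [-1.185, 0.087, 0.176, 1.66, 0, 1.571], TCP at [0.207, -0.51, 0.231] pointing down, gripper open.
Joint ranges: [-3.13, 3.13], [-0.85, 1.81], [-1.15, 1.24], [-2.2, 2.28], [-1.44, 1.52], [-3.14, 3.14]. Speed limits (rad/s): [2.22, 2.22, 2.57, 3.14, 3.14, 3.14].

## Interface

Orientations are given as a unit quaternion [w, x, y, z].
In Python, from bench import env, imaging, job gives the robot as it stands.
- The arm moves only by the shell command python3 -m jog 'ROWS' [FORCE]. ROWS is JSON, a list of rows, each a list of 5 numbers: the opening, from 0 (shut) to 1 (fully open), then the shift along the tool's x, y, z in cm, then the turn about the tool's y in degrees. A call has 1 to 10 rows; each row is the pose to reach, as a shift and turn from the pose commanded when the call began, along the tool's axes at that moment; what a row does not reach only later rows make up. A row lasts 1/10 s, in which the tool goes at most 50 mm and 8.59 degrees, less where a joint would pass 70% of its speed; a pose out of reach is approached as far as the arm can. A call with a gripper value outside its range is refused whole. The fingers move at their own pace and stop on an object; FORCE is the grip in N (left out, the last holds). Time passes only in rows, so rows that repeat a pose let the fingers close. It gives the time, the measured TCP pose, the force and the opening at its end, in the units of the state.
- env.get_obs(): the state, without advancing time (a new reading comes with each control period).
- imaging.get_image(name): name is "scene" or "top"; returns the picture (420x560x3 uint8, red, green, blue); there is no depth.
- imaging.camera_model(name): a dict with "fx", "fy", "cx", "cy" (pixels), "R" (3x3) and "t" (3): a world point X has camera coordinates R X + t. Camera axes: x right, y down, z forward; pixel columns grow to the right and rows downward; lengths in m; the calibration is good to about 2 mm. A picture is of the moment at which its call begins. camera_model takes no time and is no camera call.
- job.finish_job(): hands the job in, once; it reports no verdict.
The state is a dict: "t": time; "joint_pos": joint angles; "joint_vel": joint speeds; "joint_torque": joint torques, N m; "position": TCP position; "orientation": TCP orientation; "force": force on the tool from outside, world axes, zero at the start; "moment": the same for the moment, N m; "gripper_width": finger opening in m.
Only numpy, scipy, OpenCV 4.12 (cv2) and the standard library are available. Lean on these libraries where they do the work, as an engineer would, in place of code of your own. Each camera call takes 0.05 s, during which the arm holds its last target. There are 200 camera calls.

## Task

Lift the grey flap of the white air-filter unit by its red knob until it stands upright or leans back, and leave it standing open. Draw the blue filter cassette (not the white blank beside it) straight up out of its slot and present it to the inspection camera: held upright over the yellow marked square, blue frame centred at the height of the lens, a broad face squarely towards the lens. Finish while still holding it there, still and clear of everything; leave the white blank, the bottle, the screwdriver and the roller where they are.

Things in the scene. Friction and masses are not known exactly. Their poses are not given: they have to be found in the camera images.
- unit: white sheet-metal filter unit, fixed, open-topped box 180 (x) x 230 (y) x 120 mm high, walls 4 mm, inner floor 4 mm above the bench (tops of the walls at 120 mm). Origin: centre of its underside on the bench; its -x side is the front. Inside, on the floor, are two slots that run along x, 104 mm long, 15 mm wide between black guides 35 mm high, centred at unit x = -25 mm, y = +45 and y = -45 mm. One holds the blue cassette, the other the white blank; which is which varies.
- flap (a joint): hinge angle of the grey flap (185 x 230 x 4 mm, 0.25 kg) that covers the whole top of the unit. 0 = closed and level, grows as the front edge rises and swings up and away to the unit's +x side; 1.57 = upright; stop at 1.9. The hinge is stiff: the flap stays where it is left, and takes about 4 N at the knob to lift. At the start it is closed or up to 0.15 rad ajar.
- flap_hinge (a point): point on the hinge axis, the middle of the unit's far (+x) top edge, at unit x = +90, y = 0, z = 120.5 mm; the axis runs along the unit's y
- flap_knob (a point): centre of the red knob on the flap: a cylinder 22 mm in diameter and 24 mm long, its axis and flat ends along the unit's y (24 mm across the ends), on a black stalk 10 x 12 mm. With the flap closed it is 150 mm from the hinge towards the front and 34 mm above the flap's underside, and it moves with the flap. Gripped by its flat ends, it can turn between the fingers.
- filter: blue filter cassette standing upright in its slot under the flap, about 0.16 kg: frame 100 mm along its x, 12 mm thick along its y, 65 mm high, grey core; on the middle of its top a blue grip tab 30 (x) x 12 (y) x 30 mm high, so 95 mm high in all. Origin: centre of its underside; z is up. Its broad faces look along its +y and -y. In the slot its axes are parallel to the unit's, and the tab's top is 21 mm below the unit's rim.
- filter_center (a point): centre of the cassette's frame, 32.5 mm above its underside
- blank: white blank plate of the same shape and size as the cassette, in the other slot; to be left there. Origin: centre of its underside
- station: inspection station, fixed: black base plate 3 mm thick with a yellow marked square of 96 mm, and a grey camera on an aluminium post. Origin: centre of the square, at bench height. The camera stands at station y = -170 mm (housing 50 x 60 x 50 mm, top at 165 mm), its black lens 38 mm in diameter looks along station +y, its front at y = -114 mm, its axis 140 mm above the bench
- focus (a point): the point where the frame's centre is to be held: above the centre of the yellow square, 140 mm above the bench, on the lens axis; axes parallel to the station's (y points away from the lens)
- cleaner: white bottle with a red cap, 60 mm in diameter, 150 mm high, standing on the bench; bystander. Origin: centre of its underside
- screwdriver: screwdriver with an orange handle, about 200 mm long, lying on the bench; bystander. Origin: the bench-level point under its middle
- roller: black rubber roller, 50 mm in diameter, 100 mm high, standing on the bench; bystander. Origin: centre of its underside

How it is judged:
On the way, in this order (a step that is already met when the one before it is completed fails the run):
1. the flap is lifted open, upright or beyond, with the cassette still in its slot (value of joint flap above 1.3 rad and height (world z) of filter below 0.03 m), for 0.2 s.
2. the blue cassette is drawn up clear of the unit's rim in the fingers, the flap still open (height (world z) of filter above 0.122 m and value of joint flap above 1.3 rad and contact force between the fingers and filter above 0.5 N and horizontal distance between filter and unit below 0.2 m).
At the end, for the whole second after the job is handed in: Flap open 1.3 rad or more; fingers hold the blue cassette still (under 20 mm/s), touching neither station nor unit, upright within 0.2 rad, broad face to the lens within 0.26 rad, frame centre within 30 mm sideways and in height and 35 mm along the lens axis of the focus (value of joint flap above 1.3 rad and contact force between the fingers and filter above 0.5 N and contact force between filter and station below 0.1 N and contact force between filter and unit below 0.1 N and x of filter_center in the frame of focus between -0.03 and 0.03 m and y of filter_center in the frame of focus between -0.035 and 0.035 m and z of filter_center in the frame of focus between -0.03 and 0.03 m and angle between the y axis of filter and the y axis of station, either way round below 0.26 rad and angle between filter's own z axis and vertical below 0.2 rad and linear speed of filter below 0.02 m/s); the arm keeps its last pose, push and grip.
It fails at once if the white blank is pulled or knocked out of place (more than 30 mm) (distance of blank from where it was at the start of the episode above 0.03 m).
It fails at once if the cleaner bottle is moved by more than 30 mm (distance of cleaner from where it was at the start of the episode above 0.03 m).
It fails at once if the screwdriver is moved by more than 30 mm (distance of screwdriver from where it was at the start of the episode above 0.03 m).
It fails at once if the rubber roller is moved by more than 30 mm (distance of roller from where it was at the start of the episode above 0.03 m).
It also fails if it takes over 58 s, if anything falls off the work surface, if the arm or the gripper's body presses on something with over 40 N, if the wrist force passes 120 N, or if a joint passes its speed limit or range.

## Working session

There is one attempt and no reset: what is moved stays moved. The work goes in short steps, Python scripts to look and compute and a shell command to move; the robot and the scene stay as the last step left them, time stands still between calls to the robot, and variables do not carry over. Pictures are saved under pics/ and viewed, about 8 in all and at most 12, crops included, and the job is handed in when it is done.

```bash
mkdir -p pics; ls; python3 - <<'E'
from bench import env, imaging
import cv2,numpy as np
for n in ("scene","top"):
    cv2.imwrite(f"pics/{n}0.png",imaging.get_image(n)[:,:,::-1])
    m=imaging.camera_model(n); print(n,{k:np.round(v,3).tolist() for k,v in m.items()})
o=env.get_obs(); print(o)
E
```

```text
pics
scene {'fx': 543.728, 'fy': 543.728, 'cx': 277.713, 'cy': 209.709, 'R': [[-0.049, 0.999, -0.019], [0.632, 0.016, -0.775], [-0.773, -0.05, -0.632]], 't': [-0.066, -0.276, 1.697]}
top {'fx': 497.73, 'fy': 497.73, 'cx': 277.685, 'cy': 205.805, 'R': [[-0.015, -1.0, -0.017], [-0.99, 0.018, -0.14], [0.141, 0.015, -0.99]], 't': [0.113, 0.567, 1.384]}
{'t': 0.1, 'joint_pos': array([-1.18501460e+00,  8.73888667e-02,  1.75185077e-01,  1.65981094e+00,
       -8.75945450e-06,  1.57077586e+00]), 'joint_vel': array([-8.99483722e-05, -9.40965325e-04,  2.11308347e-03, -9.00931121e-04,
       -2.48955612e-04,  4.64017322e-04]), 'joint_torque': array([-6.71907765e-04, -5.21557224e+01,  4.65655231e+01,  1.59023440e-02,
       -5.44553203e-06,  1.44060942e-05]), 'position': array([ 0.20687036, -0.50937342,  0.23064836]), 'orientation': array([ 0.13547168, -0.1356429 ,  0.69441357, -0.69356919]), 'force': array([ 0.41710137,  0.24946374, -0.25552769]), 'moment': array([-0.00241299, -0.05015537,  0.00438307]), 'gripper_width': 0.08528637926587734}
```

View pics/scene0.png

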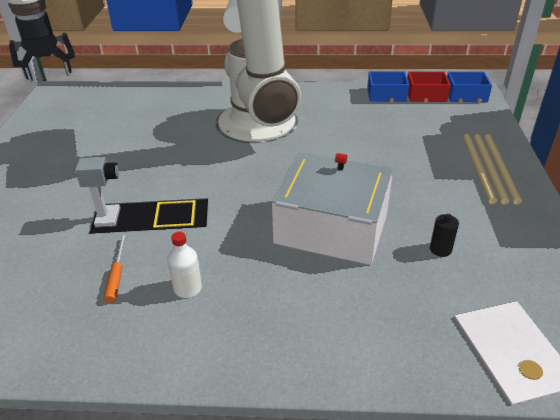

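View pics/top0.png

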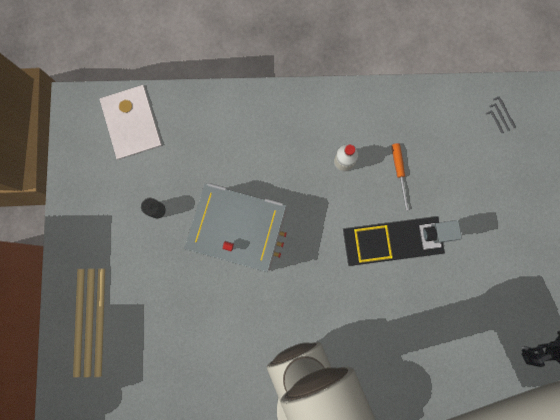

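```bash
python3 - <<'E'
import cv2,numpy as np
a=cv2.imread("pics/top0.png")[175:285,175:465]; b=cv2.imread("pics/scene0.png")[140:265,80:400]
a=cv2.resize(a,None,fx=2.5,fy=2.5,interpolation=cv2.INTER_CUBIC); b=cv2.resize(b,None,fx=2.5,fy=2.5,interpolation=cv2.INTER_CUBIC)
c=np.zeros((a.shape[0]+b.shape[0],800,3),np.uint8); c[:a.shape[0],:a.shape[1]]=a; c[a.shape[0]:]=b
cv2.imwrite("pics/crop1.png",c); print(a.shape)
E
```

```text
(275, 725, 3)
```

View pics/crop1.png

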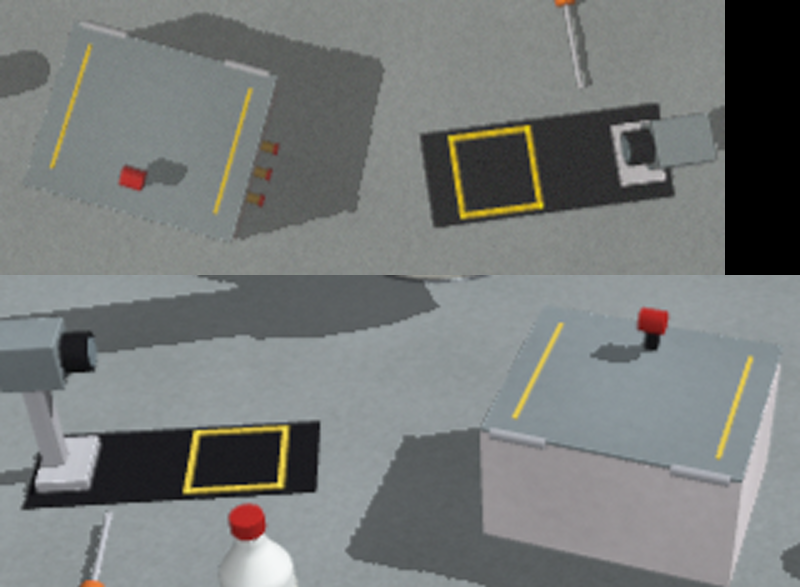

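```bash
cat > h.py <<'E'
import numpy as np
from bench import env, imaging
from scipy.optimize import least_squares
from scipy.spatial.transform import Rotation as Rot
M={n:imaging.camera_model(n) for n in("top","scene")}
def proj(n,X):
    m=M[n]; c=np.asarray(X)@np.array(m["R"]).T+m["t"]; return np.c_[m["fx"]*c[:,0]/c[:,2]+m["cx"],m["fy"]*c[:,1]/c[:,2]+m["cy"]]
def pose(p,L):
    L=np.asarray(L,float); c,s=np.cos(p[2]),np.sin(p[2]); return np.c_[p[0]+c*L[:,0]-s*L[:,1],p[1]+s*L[:,0]+c*L[:,1],L[:,2]]
def flap(a,d,y,h): # d from hinge to front, h above underside
    return [.09-d*np.cos(a)+h*np.sin(a)*1, y, .1205+d*np.sin(a)+h*np.cos(a)]
def tool():
    o=env.get_obs(); w,x,y,z=o["orientation"]; return np.array(o["position"]),Rot.from_quat([x,y,z,w]).as_matrix(),o
E
python3 - <<'E'
from h import *
T=lambda u,v:(u/2.5+175,v/2.5+175); S=lambda u,v:(u/2.5+80,(v-275)/2.5+140)
tp=np.array([T(80,22),T(275,75),T(25,185),T(235,240),T(132,178)])
sp=np.array([S(742,476),S(482,430),S(780,345),S(548,310),S(653,322)])
def f(p):
    a=p[3]; L=[flap(a,0,.115,.004),flap(a,0,-.115,.004),flap(a,.185,.115,.004),flap(a,.185,-.115,.004),flap(a,.15,p[4],.034)]
    X=pose(p,L); return np.r_[proj("top",X)-tp,proj("scene",X)-sp].ravel()
r=least_squares(f,[.5,.1,0,0.05,0],loss='soft_l1');print("unit",r.x.round(4),r.fun.round(1))
tq=np.array([T(449,135),T(530,126),T(543,206),T(461,217)]) # far-left(+x,+y), (+x,-y), (-x,-y),(-x,+y)
sq=np.array([S(285,490),S(185,493),S(193,430),S(288,426)])
def g(p):
    X=pose(p,[[.048,.048,.003],[.048,-.048,.003],[-.048,-.048,.003],[-.048,.048,.003]]); return np.r_[proj("top",X)-tq,proj("scene",X)-sq].ravel()
s=least_squares(g,[.5,-.2,0]);print("station",s.x.round(4),s.fun.round(1))
a=r.x[3]
print("knob",pose(r.x,[flap(a,.15,r.x[4],.034)]),"hinge",pose(r.x,[[.09,0,.1205]]))
print("slots",pose(r.x,[[-.025,.045,0],[-.025,-.045,0]]))
p,R,o=tool();print(p,R.round(3))
# bottle, roller
for n,X in (("bottle",(347,150)),):pass
E
```

```text
unit [ 0.5036  0.2172 -0.2689  0.0589  0.0019] [-4.   0.1 -0.  -0.3 -1.6  0.6 -1.6  0.6 -0.8  0.  -0.1  1.7 -1.6  0.1
 -0.4  0.6 -3.4 -1.1 -0.7  0.4]
station [ 0.459  -0.1681  0.1153] [-1.5  0.4 -1.2 -0.3 -1.1  0.5 -1.2  0.5 -1.5 -0.9 -1.5  0.2 -0.5  0.6
 -0.7  0.1]
knob [[0.44839726 0.23441606 0.16326788]] hinge [[0.59031957 0.19332308 0.1205    ]]
slots [[0.4914059  0.26725607 0.        ]
 [0.46749731 0.18048984 0.        ]]
[ 0.20687036 -0.50937342  0.23064836] [[-0.926 -0.     0.376]
 [-0.376  0.001 -0.926]
 [ 0.    -1.    -0.001]]
```

```bash
cat > go.py <<'E'
import sys
from h import *
# usage: go.py x y z yaw_deg(of tool z axis)
p,R,o=tool(); a=[float(v) for v in sys.argv[1:]]
print("t",o["t"],"pos",p.round(4),"zyaw",np.degrees(np.arctan2(R[1,2],R[0,2])).round(2),"tilt",R[2].round(3),"q",np.round(o["joint_pos"],2),"F",np.round(o["force"],1),"w",round(o["gripper_width"],4))
if len(a)>=3:
    d=R.T@(np.array(a[:3])-p); t=0
    if len(a)>3: t=-((a[3]-np.degrees(np.arctan2(R[1,2],R[0,2]))+180)%360-180)
    print("shift cm",(d*100).round(2),"turn",round(t,2))
E
python3 -m jog '[[0.6,-30.2,-2,-35.9,-80],[0.6,-30.2,-2,-35.9,-80],[0.6,-30.2,-2,-35.9,-80],[0.6,-30.2,-2,-35.9,-80],[0.6,-30.2,-2,-35.9,-80],[0.6,-30.2,-2,-35.9,-80],[0.6,-30.2,-2,-35.9,-80],[0.6,-30.2,-2,-35.9,-80],[0.6,-30.2,-2,-35.9,-80],[0.6,-30.2,-2,-35.9,-80]]'
python3 go.py .448 .234 .225 74.6
```

```text
t: 1.1
position: [0.3521, -0.06, 0.2514]
orientation: [0.552, -0.552, 0.442, -0.442]
force: [-0.5, -0.4, 0.1]
gripper_width: 0.0513
t 1.1 pos [ 0.3521 -0.06    0.2514] zyaw 12.62 tilt [-0.    -1.     0.001] q [-0.17 -0.36 -0.18  1.75  0.    1.18] F [-0.5 -0.4  0.1] w 0.0513
shift cm [-26.6    2.66  15.78] turn -61.98
```

```bash
python3 -m jog '[[0.6,-26.6,1.5,15.8,-62],[0.6,-26.6,1.5,15.8,-62],[0.6,-26.6,1.5,15.8,-62],[0.6,-26.6,1.5,15.8,-62],[0.6,-26.6,1.5,15.8,-62],[0.6,-26.6,1.5,15.8,-62],[0.6,-26.6,1.5,15.8,-62],[0.6,-26.6,1.5,15.8,-62],[0.6,-26.6,1.5,15.8,-62],[0.6,-26.6,1.5,15.8,-62]]'
python3 go.py .448 .234 .145 74.6
python3 - <<'E'
from h import *
import cv2
a=imaging.get_image("top")[170:290,170:330,::-1]; b=imaging.get_image("scene")[100:260,260:420,::-1]
a=cv2.resize(a,None,fx=2.5,fy=2.5,interpolation=2); b=cv2.resize(b,None,fx=2.5,fy=2.5,interpolation=2)
c=np.zeros((400,800,3),np.uint8); c[:300,:400]=a; c[:,400:]=b; cv2.imwrite("pics/crop2.png",c)
E
```

```text
t: 2.1
position: [0.4503, 0.2297, 0.2361]
orientation: [-0.7, 0.7, -0.098, 0.098]
force: [-0.8, -0.6, 0.1]
gripper_width: 0.051
t 2.1 pos [0.4503 0.2297 0.2361] zyaw 74.02 tilt [-0. -1. -0.] q [ 0.47 -0.02  0.08  1.67 -0.    0.75] F [-0.8 -0.6  0.1] w 0.051
shift cm [-0.33  9.11  0.35] turn -0.58
```

View pics/crop2.png

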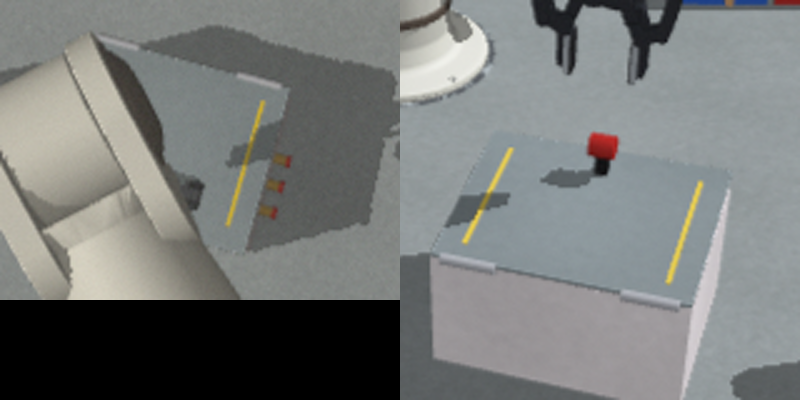

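```bash
python3 -m jog '[[0.6,-0.3,3,0.3,-0.6],[0.6,-0.3,6,0.3,-0.6],[0.6,-0.3,8.8,0.3,-0.6],[0.6,-0.3,8.8,0.3,-0.6],[0,-0.3,8.8,0.3,-0.6],[0,-0.3,8.8,0.3,-0.6],[0,-0.3,8.8,0.3,-0.6],[0,-0.3,8.8,0.3,-0.6],[0,-0.3,8.8,0.3,-0.6]]' 60
python3 go.py 
python3 - <<'E'
from h import *
import cv2
b=imaging.get_image("scene")[100:260,260:420,::-1]
cv2.imwrite("pics/crop3.png",cv2.resize(b,None,fx=2.5,fy=2.5,interpolation=2))
E
```

```text
t: 3.1
position: [0.4493, 0.2349, 0.1505]
orientation: [0.702, -0.699, 0.093, -0.095]
force: [0.9, 6.9, 0.6]
gripper_width: 0.0228
t 3.1 pos [0.4493 0.2349 0.1505] zyaw 74.7 tilt [ 0.002 -1.     0.004] q [ 0.48 -0.04 -0.1   1.5   0.    0.75] F [0.9 6.9 0.6] w 0.0228
```

View pics/crop3.png

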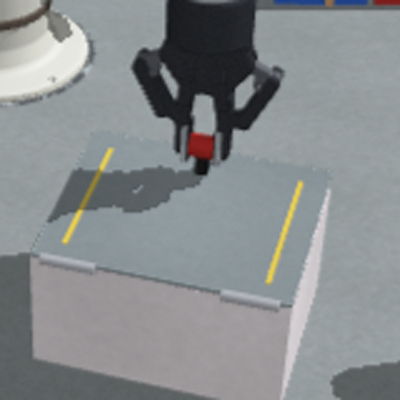

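```bash
python3 -m jog '[[0,0.4,-1.2,0,0],[0,0.9,-2.3,0,0],[0,1.4,-3.4,0,0],[0,2.1,-4.4,0,0],[0,2.8,-5.4,0,0]]' 80; python3 go.py
```

```text
t: 3.65
position: [0.4766, 0.2269, 0.2028]
orientation: [0.701, -0.7, 0.094, -0.095]
force: [9.4, 4.8, -15.4]
gripper_width: 0.0228
t 3.65 pos [0.4766 0.2269 0.2028] zyaw 74.67 tilt [ 0.001 -1.     0.002] q [0.44 0.02 0.05 1.6  0.   0.71] F [  9.4   4.8 -15.4] w 0.0228
```

```bash
python3 -m jog '[[0,0.9,-0.9,0,0],[0,1.8,-1.7,0,0],[0,2.7,-2.5,0,0],[0,3.8,-3.2,0,0],[0,4.8,-3.8,0,0]]'; python3 go.py
```

```text
t: 4.15
position: [0.5218, 0.2137, 0.2402]
orientation: [0.701, -0.701, 0.095, -0.094]
force: [-1.4, 3.1, -13.4]
gripper_width: 0.0222
t 4.15 pos [0.5218 0.2137 0.2402] zyaw 74.68 tilt [-0.002 -1.    -0.   ] q [0.39 0.13 0.24 1.68 0.   0.66] F [ -1.4   3.1 -13.4] w 0.0222
```

```bash
python3 -m jog '[[0,1.3,-0.5,0,0],[0,2.6,-0.9,0,0],[0,3.9,-1.2,0,0],[0,5.3,-1.5,0,0],[0,6.6,-1.6,0,0]]'; python3 go.py
```

```text
t: 4.65
position: [0.5847, 0.1954, 0.257]
orientation: [-0.7, 0.701, -0.095, 0.093]
force: [-7.3, -3.5, -1.3]
gripper_width: 0.022
t 4.65 pos [0.5847 0.1954 0.257 ] zyaw 74.67 tilt [-0.002 -1.    -0.002] q [ 0.32  0.27  0.44  1.74 -0.    0.59] F [-7.3 -3.5 -1.3] w 0.022
```

Good. a≈1.31 now; carry on to ≈1.6.

```bash
python3 -m jog '[[0,1.4,0,0,0],[0,2.8,0.1,0,0],[0,4.1,0.4,0,0],[0,4.7,0.5,0,0],[0,4.7,0.5,0,0]]'; python3 go.py
python3 - <<'E'
from h import *
import cv2
b=imaging.get_image("scene")[60:260,240:440,::-1]
cv2.imwrite("pics/crop4.png",cv2.resize(b,None,fx=2.5,fy=2.5,interpolation=2))
E
```

```text
t: 5.15
position: [0.6309, 0.1819, 0.2527]
orientation: [-0.7, 0.701, -0.095, 0.095]
force: [-2.9, -8.2, 1.1]
gripper_width: 0.0212
t 5.15 pos [0.6309 0.1819 0.2527] zyaw 74.59 tilt [ 0.001 -1.    -0.002] q [ 0.28  0.37  0.56  1.76 -0.    0.55] F [-2.9 -8.2  1.1] w 0.0212
```

View pics/crop4.png

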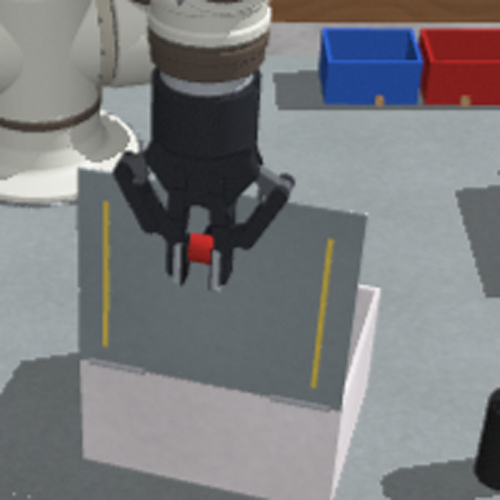

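```bash
python3 -m jog '[[0.5,0,0,0,0],[0.5,0,0,0,0],[0.5,0,0,0,0],[0.5,0,-3,0,0],[0.5,0,-6,0,0],[0.5,0,-9,0,0],[0.5,0,-9,0,0]]'; python3 go.py .36 .03 .34 74.6
```

```text
t: 5.9
position: [0.631, 0.1841, 0.3464]
orientation: [0.702, -0.7, 0.092, -0.096]
force: [-0.0, -0.6, 0.1]
gripper_width: 0.0426
t 5.9 pos [0.631  0.1841 0.3464] zyaw 74.72 tilt [ 0.006 -1.     0.004] q [0.28 0.48 0.9  1.98 0.   0.55] F [-0.  -0.6  0.1] w 0.0426
shift cm [-22.08   0.41 -22.01] turn 0.12
```

```bash
python3 -m jog '[[0.5,-4,0,0,0],[0.5,-9,0,-4,0],[0.5,-13,0,-8,0],[0.5,-18,0,-13,0],[0.5,-22,0,-17,0],[0.5,-22,0,-22,0],[0.5,-22,0,-22,0],[0.5,-22,0,-22,0]]'; python3 go.py
python3 - <<'E'
from h import *
import cv2
cv2.imwrite("pics/top1.png",imaging.get_image("top")[:,:,::-1])
a=cv2.imread("pics/top1.png")[170:290,170:360]
cv2.imwrite("pics/crop5.png",cv2.resize(a,None,fx=4,fy=4,interpolation=2))
E
```

```text
t: 6.7
position: [0.3578, 0.0274, 0.3425]
orientation: [0.701, -0.701, 0.094, -0.096]
force: [0.0, 1.6, 0.9]
gripper_width: 0.0426
t 6.7 pos [0.3578 0.0274 0.3425] zyaw 74.56 tilt [ 0.003 -1.     0.001] q [ 0.08 -0.29  0.06  1.91 -0.    0.35] F [0.  1.6 0.9] w 0.0426
```

View pics/crop5.png

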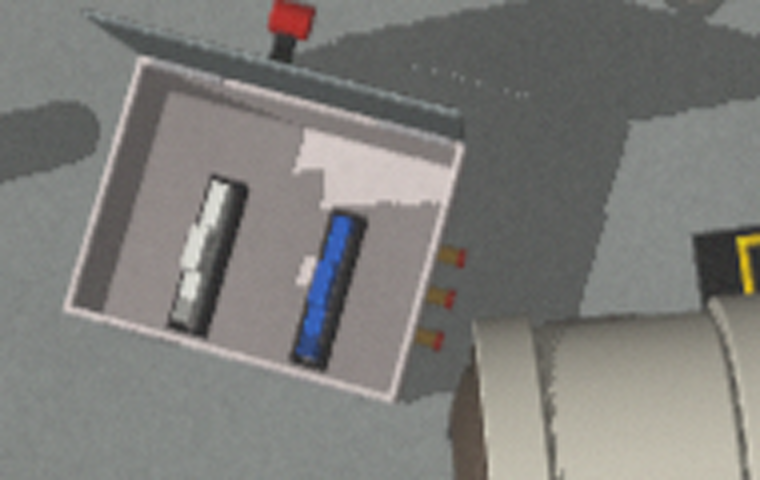

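```bash
python3 - <<'E'
from h import *
T=lambda u,v:(u/4+170,v/4+170)
tp=np.array([T(140,60),T(462,145),T(393,400),T(68,308)])
f=lambda p:(proj("top",pose(p,[[.09,.115,.12],[.09,-.115,.12],[-.09,-.115,.12],[-.09,.115,.12]]))-tp).ravel()
r=least_squares(f,[.5,.22,-.27]);print(r.x.round(4),r.fun.round(1)); print("tab",pose(r.x,[[-.025,-.045,.084]]))
X=pose(r.x,[[.025,-.045,.069],[-.075,-.045,.069],[-.025,-.045,.099]]);print("pred crop",(proj("top",X)-170)*4)
print("seen dir ends",)
E
python3 go.py .467 .180 .20 74.6
```

```text
[ 0.5032  0.2143 -0.2815] [-0.1 -1.   0.8 -0.5  0.4  0.6 -1.1  0.8]
tab [[0.46663998 0.1779845  0.084     ]]
pred crop [[344.21861594 216.39345379]
 [305.40511477 355.24032717]
 [321.8391272  282.42177161]]
seen dir ends
t 6.75 pos [0.3593 0.0285 0.342 ] zyaw 74.56 tilt [ 0.003 -1.     0.001] q [ 0.08 -0.28  0.06  1.91  0.    0.35] F [ 0.2  0.3 -0.6] w 0.0428
shift cm [ 6.31 14.23 17.45] turn -0.04
```

```bash
python3 -m jog '[[0.5,6.3,5,5,0],[0.5,6.3,9,10,0],[0.5,6.3,12,15,0.3],[0.5,6.3,14,17.4,0.3],[0.5,6.3,14,17.4,0.3],[0.5,6.3,14,17.4,0.3],[0.5,6.3,14,17.4,0.3]]'; python3 go.py .467 .1793 .069 74.3
python3 - <<'E'
from h import *
import cv2
b=imaging.get_image("scene")[60:260,240:440,::-1];a=imaging.get_image("top")[130:330,170:370,::-1]
cv2.imwrite("pics/crop6.png",cv2.resize(np.hstack([a,b]),None,fx=2,fy=2,interpolation=2))
E
```

```text
t: 7.45
position: [0.4667, 0.1819, 0.1999]
orientation: [-0.7, 0.701, -0.096, 0.094]
force: [-0.3, 0.7, -0.2]
gripper_width: 0.043
t 7.45 pos [0.4667 0.1819 0.1999] zyaw 74.53 tilt [-0.002 -1.    -0.002] q [ 0.37 -0.04 -0.01  1.6   0.    0.64] F [-0.3  0.7 -0.2] w 0.043
shift cm [ 0.13 13.09 -0.22] turn 0.23
```

View pics/crop6.png

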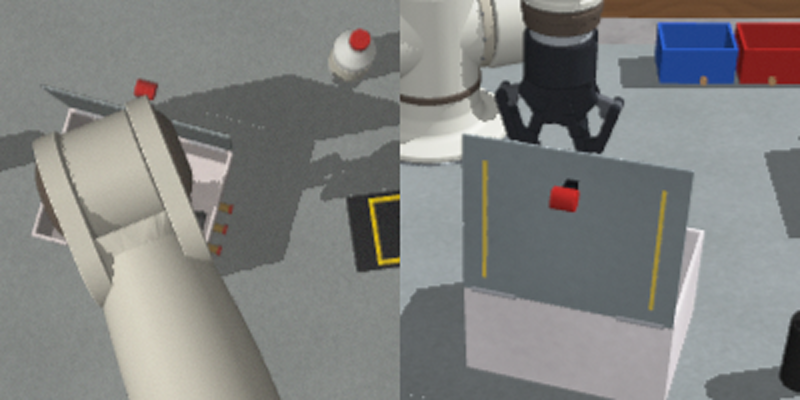

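```bash
python3 -m jog '[[0.5,0.1,4,-0.2,0.2],[0.5,0.1,8,-0.2,0.2],[0.5,0.1,11,-0.2,0.2],[0.5,0.1,13,-0.2,0.2],[0.5,0.1,13,-0.2,0.2]]'; python3 go.py
```

```text
t: 8.05
position: [0.4664, 0.1775, 0.0697]
orientation: [-0.7, 0.701, -0.098, 0.097]
force: [-1.2, -0.8, 0.1]
gripper_width: 0.0426
t 8.05 pos [0.4664 0.1775 0.0697] zyaw 74.13 tilt [-0.002 -1.    -0.002] q [ 0.36 -0.03 -0.26  1.35 -0.    0.64] F [-1.2 -0.8  0.1] w 0.0426
```

```bash
python3 -m jog '[[0,0,0,0,0],[0,0,0,0,0],[0,0,0,0,0],[0,0,0,0,0],[0,0,0,0,0],[0,0,0,0,0]]' 50; python3 go.py
```

```text
t: 8.65
position: [0.4689, 0.1796, 0.0735]
orientation: [0.702, -0.699, 0.096, -0.098]
force: [-0.2, 4.2, 6.4]
gripper_width: 0.0112
t 8.65 pos [0.4689 0.1796 0.0735] zyaw 74.21 tilt [ 0.003 -1.     0.004] q [ 0.37 -0.03 -0.25  1.35  0.    0.64] F [-0.2  4.2  6.4] w 0.0112
```

```bash
python3 -m jog '[[0,0,-1,0,0],[0,0,-2.5,0,0],[0,0,-4.5,0,0],[0,0,-7,0,0],[0,0,-10,0,0],[0,0,-13,0,0],[0,0,-16,0,0],[0,0,-16,0,0],[0,0,-16,0,0]]' 60; python3 go.py
python3 - <<'E'
from h import *
import cv2
b=imaging.get_image("scene")[60:260,240:440,::-1];a=imaging.get_image("top")[130:330,170:370,::-1]
cv2.imwrite("pics/crop7.png",cv2.resize(np.hstack([a,b]),None,fx=2,fy=2,interpolation=2))
E
```

```text
t: 9.55
position: [0.4677, 0.1785, 0.2315]
orientation: [-0.7, 0.7, -0.097, 0.097]
force: [1.0, 0.2, -2.6]
gripper_width: 0.0108
t 9.55 pos [0.4677 0.1785 0.2315] zyaw 74.2 tilt [ 0.001 -1.     0.   ] q [ 0.36 -0.03  0.05  1.66 -0.    0.64] F [ 1.   0.2 -2.6] w 0.0108
```

View pics/crop7.png

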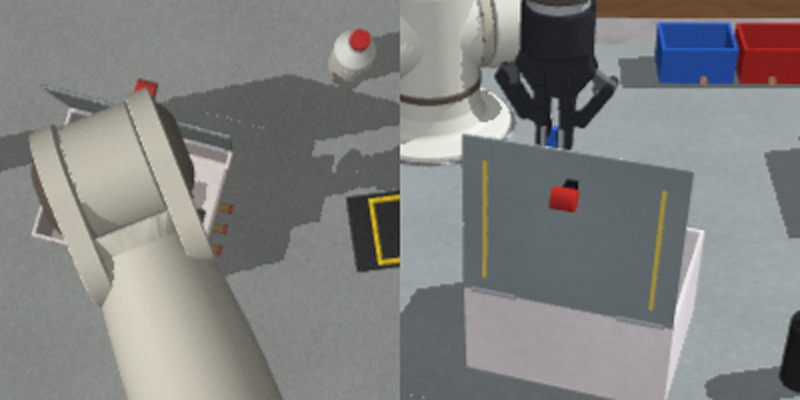

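```bash
python3 go.py .459 -.168 .175 96.6
```

```text
t 9.65 pos [0.4671 0.1784 0.23  ] zyaw 74.2 tilt [-0.001 -1.    -0.001] q [ 0.36 -0.03  0.05  1.66 -0.    0.64] F [ 0.3  1.  -2.6] w 0.011
shift cm [  8.66   5.54 -33.54] turn -22.4
```

```bash
python3 -m jog '[[0,0.4,0,-1.5,0],[0,1.0,0,-4,0],[0,2.0,0,-8,0],[0,3.1,0,-12,-3],[0,4.4,0,-17,-7],[0,5.7,0,-22,-12],[0,6.8,0.5,-26.5,-16],[0,7.8,1,-30,-20],[0,8.4,2,-32.5,-22.4],[0,8.7,3,-33.5,-22.4]]'; python3 go.py .459 -.168 .175 96.6
```

```text
t: 10.65
position: [0.4588, -0.17, 0.1999]
orientation: [0.706, -0.706, -0.039, 0.041]
force: [0.5, -0.2, -2.3]
gripper_width: 0.011
t 10.65 pos [ 0.4588 -0.17    0.1999] zyaw 96.49 tilt [-0.002 -1.     0.   ] q [-0.35 -0.07 -0.04  1.6  -0.   -0.47] F [ 0.5 -0.2 -2.3] w 0.011
shift cm [0.05 2.49 0.2 ] turn -0.11
```

```bash
python3 -m jog '[[0,0,1,0.1,0],[0,0,2,0.2,0],[0,0,2.5,0.2,0],[0,0,2.5,0.2,0],[0,0,2.5,0.2,0],[0,0,2.5,0.2,0]]'; python3 go.py .459 -.168 .175 96.6
python3 - <<'E'
from h import *
import cv2
b=imaging.get_image("scene")[:,:,::-1].copy()
cv2.imwrite("pics/scene8.png",b); a=b[90:290,70:400]
cv2.imwrite("pics/crop8.png",cv2.resize(a,None,fx=2.4,fy=2.4,interpolation=2))
# predicted frame corners at focus
P=[.459,-.168,.1153]; L=[[sx*.05,-0.006,.1075+dz] for dz in (0,.065) for sx in(-1,1)]
print("pred crop px",((proj("scene",pose(P,L))-[70,90])*2.4).round())
E
```

```text
t: 11.25
position: [0.4601, -0.1651, 0.1769]
orientation: [-0.706, 0.706, 0.041, -0.041]
force: [0.5, -0.1, -2.2]
gripper_width: 0.0109
t 11.25 pos [ 0.4601 -0.1651  0.1769] zyaw 96.65 tilt [ 0.001 -1.    -0.   ] q [-0.34 -0.07 -0.09  1.55  0.   -0.46] F [ 0.5 -0.1 -2.2] w 0.0109
shift cm [-0.14  0.19 -0.28] turn 0.05
pred crop px [[234. 186.]
 [224. 246.]
 [224. 131.]
 [213. 190.]]
```

View pics/crop8.png

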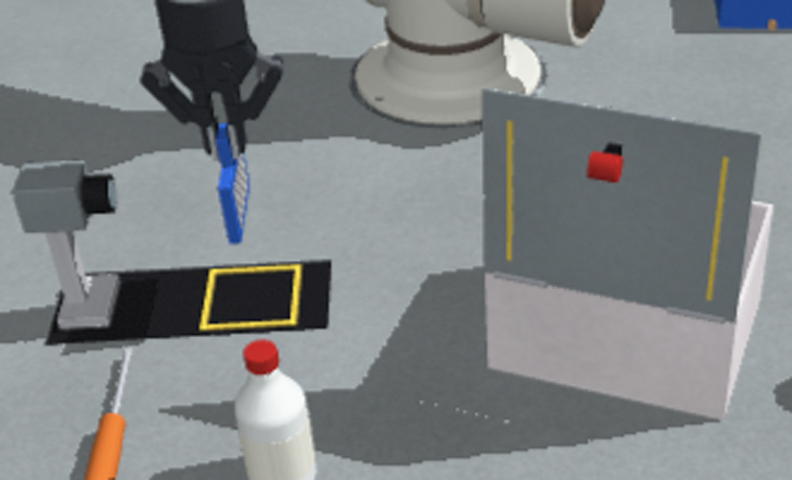

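```bash
python3 - <<'E'
from h import *
import cv2
b=cv2.imread("pics/scene8.png"); o=cv2.resize(b[115:200,130:200],None,fx=7,fy=7,interpolation=2); d=o.copy()
P=[.459,-.168,.1153]
for sy in(-.006,.006):
  L=[[sx*.05,sy,z] for sx,z in((-1,.1075),(1,.1075),(1,.1725),(-1,.1725))]
  q=((proj("scene",pose(P,L))-[130,115]+.5)*7).astype(int); cv2.polylines(d,[q],True,(0,255,0) if sy<0 else (0,255,255),1)
cv2.imwrite("pics/crop9.png",np.hstack([o[:, :400],d[:, :400]]))
E
```

```text
(no output)
```

View pics/crop9.png

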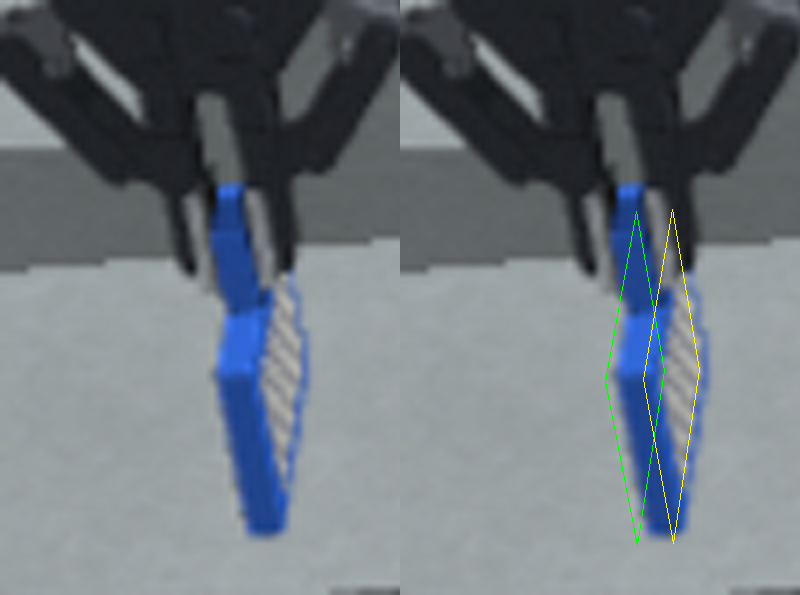

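```bash
python3 -m jog '[[0,0,0.2,-0.3,0],[0,0,0.2,-0.3,0],[0,0,0.2,-0.3,0],[0,0,0.2,-0.3,0],[0,0,0.2,-0.3,0]]'; python3 go.py .459 -.168 .175 96.6; python3 -c "
from bench import job; print(job.finish_job())"
```

```text
t: 11.8
position: [0.4601, -0.1685, 0.1743]
orientation: [-0.706, 0.706, 0.041, -0.041]
force: [0.3, 0.1, -2.7]
gripper_width: 0.011
t 11.8 pos [ 0.4601 -0.1685  0.1743] zyaw 96.6 tilt [ 0. -1. -0.] q [-0.35 -0.07 -0.09  1.55  0.   -0.47] F [ 0.3  0.1 -2.7] w 0.011
shift cm [-0.1  -0.07  0.06] turn -0.0
the job is handed in; nothing more can be done
None
```

I lifted the flap by its knob to about 1.6 rad, where it stayed. Then I drew the blue cassette straight up out of the slot on the unit's -y side and handed the job in at 11.8 s, still holding it over the yellow square. No verdict was reported.

- **Tool position:** at the end the tool was within about 1 mm of its planned pose over the focus, with the jaw axis at 96.6° as aimed.
- **Grip:** the fingers were shut on the tab at 11 mm, and the wrist reading was about -2.7 N, which is roughly the cassette's weight.
- **Cassette in the picture:** it hung upright and clear of the station, with a broad face to the lens. The frame sat about 4 mm off along the lens axis, within the 35 mm allowed. I then moved it 3 mm to correct that and took no picture afterwards.
- **Flap:** in that same picture it was still standing open.
- **Bystanders:** the bottle and screwdriver looked undisturbed there, and the roller in the earlier pictures. I did not measure how far any of them moved.
- **White blank:** I last saw it in its slot just before the cassette was gripped. I did not look at it again.
- **Measurement errors:** a few of the unit corners I read from the pictures disagreed with the fit by up to 4 pixels. Fits of the unit's position from two different sets of pictures agreed to about 3 mm.

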